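Raise the sanding station's window to the working mark

TASK

The see-through window of the sanding station stands too low to work behind. With the fingertips, push it up steadily from beneath its orange lip, without gripping the lip or throwing the window up, until the lip is level with the green marker on the post, then come away and leave it standing there. Leave the pots, balls, sanding block and brush where they are.

Things in the scene. Friction and masses are not known exactly. Their poses are not given: they have to be found in the camera images.
- lip_mid (a point): middle of the lip: an orange ledge 350 mm wide along the window's lower edge, sticking out towards the robot, with a black rubber strip as underside. Point half-way along it, where orange meets rubber: 7 mm above the underside, 7 mm below the top, 28 mm behind the strip's front edge. The pane's face is 19 mm behind it. Axes: x level through the window away from the robot, y along the lip to the left, z up
- sash (a joint): how far the window has been pushed up, m: 0 lowest (lip_mid 150 mm above the table), 0.19 highest. Counterweights balance it; it runs with about 4 N of friction (at most 8 N pushes it slowly) and stays where it is left
- marker_green: green clip around one of the two aluminium posts (either the left or the right), marking the working height; 12 mm high, 42 mm wide; origin at half its height, so the lip is right when lip_mid is at the same height as this origin
- marker_blue: blue clip, the same shape, around the other post; it marks another height and does not matter for this job
- station: fixed station. Origin on the table (height 0) midway between the posts, in the window's plane; x away from the robot through the window, y left. Deck 54 mm high from 25 to 325 mm behind the origin, 460 mm wide; free space before it under the lip. Two aluminium posts 30 mm square, 400 mm apart, a bar across their tops 530 to 565 mm up. Dark counterweights outside the posts, to 256 mm off the middle
- pot_casting: round grey concrete pot, 84 mm across, 95 mm high, standing on the station's deck behind the window; origin at its underside
- pot_red: small clay-red concrete pot, 64 mm across, 65 mm high, standing on the table in front of the window near one post; origin at its underside
- pot_olive: small olive-yellow concrete pot, 60 mm across, 55 mm high, standing on the table in front of the window near the other post; origin at its underside
- pot_blue: dark blue concrete pot, 72 mm across, 75 mm high, beside the station; origin at its underside
- ball_sky: pale blue cast ball with moulded petals, 90 mm across, flat foot, about 86 mm high, beside the station; origin at its underside
- ball_sand: sand-coloured cast ball with moulded petals, 76 mm across, flat foot, about 72 mm high, standing on the deck behind the window; origin at its underside
- sanding_block: cork sanding block with a red underside, 100 x 55 x 34 mm, lying on the table; origin at the centre of its underside
- brush: hand brush lying on the table; origin at its underside

How it is judged:
On the way, in this order (a step that is already met when the one before it is completed fails the run):
1. the fingers push the lip from beneath while it is still below the green marker (contact force between the fingers and sash_c4 above 0.5 N and z of lip_mid in the frame of marker_green below -0.02 m), for 0.05 s.
2. the lip comes level with the green marker with the fingers still beneath it (contact force between the fingers and sash_c4 above 0.5 N and z of lip_mid in the frame of marker_green between -0.012 and 0.012 m).
At the end, for the whole second after the job is handed in: The window stands still with the middle of its lip within 10 mm of the height of the green marker's middle, and every pot, ball, block and brush is within 20 mm of where it was (z of lip_mid in the frame of marker_green between -0.01 and 0.01 m and velocity of joint sash between -0.005 and 0.005 m/s and distance of each of pot_casting, pot_red, pot_olive, pot_blue, ball_sky, ball_sand, sanding_block, brush from where it was at the start of the episode below 0.02 m); the robot touches nothing.
It fails at once if the lip is gripped: squeezed from above and below at once (contact force between the fingers and sash_c5 above 1.5 N and contact force between the fingers and sash_c4 above 1.5 N).
It fails at once if the window is thrown up (faster than 0.5 m/s) (velocity of joint sash above 0.5 m/s).
It fails at once if a pot, ball, the sanding block or the brush is moved more than 20 mm, lifted or knocked over (distance of any of pot_casting, pot_red, pot_olive, pot_blue, ball_sky, ball_sand, sanding_block, brush from where it was at the start of the episode above 0.02 m or angle between any of pot_casting, pot_red, pot_olive, pot_blue, ball_sky, ball_sand, sanding_block, brush's own z axis and vertical above 0.35 rad).
It also fails if it takes over 40 s, if anything falls off the work surface, if the arm or the gripper's body presses on something with over 40 N, if the wrist force passes 120 N, or if a joint passes its speed limit or range.

ROBOT

A 6-joint arm with a two-finger parallel gripper is mounted at the origin on the work surface. World frame = base frame: x ahead of the robot, y to its left, z up, the work surface at z = 0. Lengths are in m, angles in rad, forces in N, time in s.
With the tool pointing down it reaches from about 0.3 to 0.825 m from the base axis. Payload 5.4 kg.
Tool frame: the origin (TCP) lies at the very end of the fingers, on their centre line; the grasp point (between the pads) lies 19 mm behind it; z points along the fingers, x is the direction in which the jaws open and shut, and the axes are right-handed (so a half turn about z gives the same grasp; the last joint's range is limited). The gripper opens to 92 mm and grips with 3 to 60 N. Pads are 20 mm wide; open, the fingers measure 128 mm over their backs; the gripper's body (75 mm by 189 mm) begins 69 mm behind the grasp point.
Start: joints at [-1.356, 0.158, 1.597, -0, 1.386, -0.21], TCP at [0.237, -0.524, 0.215] pointing down, gripper open.
Joint ranges: [-2.91, 2.91], [-0.94, 2.29], [0.18, 2.7], [-1.29, 4.43], [0.17, 2.64], [-3, 3]. Speed limits (rad/s): [2.57, 2.57, 3.14, 3.14, 3.14, 3.14].

INTERFACE

Orientations are given as a rotation vector (axis times angle).
In Python, from workcell import bot gives the robot as it stands. Calls block until the motion is done:
- bot.goto(position, orientation): joint-space move of the TCP to a pose.
- bot.line_to(position, rot=None, max_speed=0.15): straight line of the TCP; rot=None keeps the orientation; max_speed is the mean speed in m/s.
- bot.set_joints(angles): joint-space move.
- bot.set_gripper(opening, newtons=None): opening from 0.0 (shut) to 1.0 (fully open); newtons is the grip in N (None keeps the last); returns when the fingers have stopped.
- bot.hold(seconds).
- bot.inverse_kinematics(position, orientation): joint angles nearest the present ones, or None.
- bot.read_camera(name): name is "scene" or "top" or "wrist"; returns a dict with "pixels" (400x640x3 uint8, blue, green, red), "fx", "fy", "cx", "cy" (pixels), "R" (3x3) and "t" (3): a world point X has camera coordinates R X + t. Camera axes: x right, y down, z forward; pixel columns grow to the right and rows downward; lengths in m; the calibration is good to about 2 mm. A picture is of the moment at which its call begins. There is no depth.
A pose or a line that the arm cannot do raises bot.MotionError and nothing moves.
- bot.job_done(): hands the job in, once; it reports no verdict.
Readings, each from a call of its own:
- bot.current_clock(): time.
- bot.current_joints(): joint angles.
- bot.current_joint_vel(): joint speeds.
- bot.current_effort(): joint torques, N m.
- bot.current_ee_pos(): TCP position.
- bot.current_tool_rot(): TCP orientation.
- bot.current_contact_force(): force on the tool from outside, world axes, zero at the start.
- bot.current_ft_torque(): the same for the moment, N m.
- bot.current_opening(): opening from 0.0 (shut) to 1.0 (fully open).
Only numpy, scipy, OpenCV 4.12 (cv2) and the standard library are available. Lean on these libraries where they do the work, as an engineer would, in place of code of your own. Each camera call takes 0.05 s, during which the arm holds its last target. There are 200 camera calls.

## Working session

There is one attempt and no reset: what is moved stays moved. The work goes in short steps, each a Python script; the robot and the scene stay as the last script left them, time stands still between calls to the robot, and variables do not carry over. Pictures are saved under pics/ and viewed, about 8 in all and at most 12, crops included, and the job is handed in when it is done.

```bash
mkdir -p pics
python3 - <<'E'
from workcell import bot
import cv2, numpy as np
for n in ("scene","top"):
    d=bot.read_camera(n); cv2.imwrite(f"pics/{n}0.png",d["pixels"])
    np.savez(f"{n}0.npz",**d)
    R=np.array(d["R"]);print(n,d["fx"],d["cx"],d["cy"],(-R.T@np.array(d["t"])).round(3),R.round(3).tolist())
print(bot.current_clock(),bot.current_tool_rot())
E
```

```text
scene 373.18098558530056 318.0490469393986 196.3919734223687 [0.704 0.447 1.094] [[-0.975, 0.221, 0.005], [0.197, 0.877, -0.439], [-0.101, -0.427, -0.899]]
top 403.56389010239764 312.19854846609473 204.54496944046667 [0.434 0.    1.365] [[0.02, -1.0, -0.016], [-0.992, -0.018, -0.124], [0.124, 0.018, -0.992]]
0.1 [-2.63881606e+00  1.70258621e+00  1.85282682e-03]
```

View pics/scene0.png

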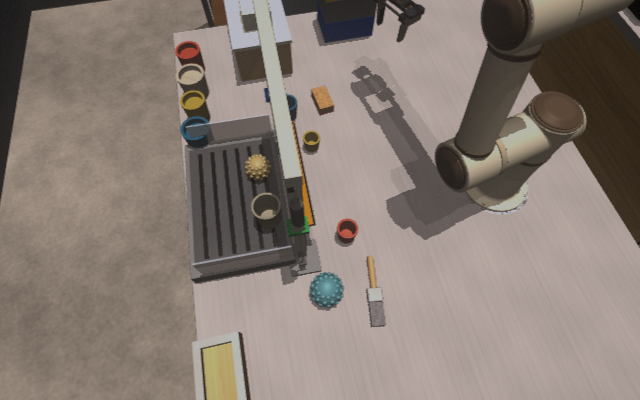

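View pics/top0.png

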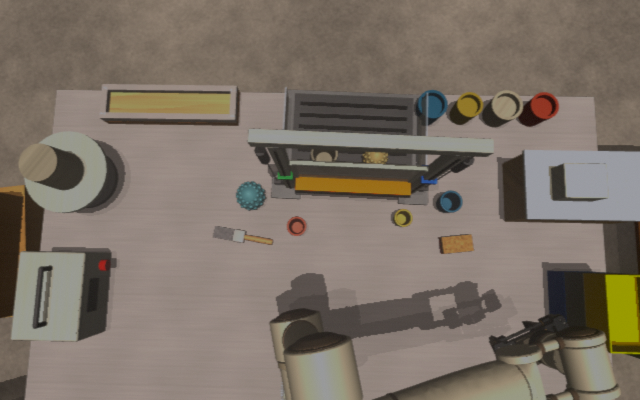

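The green clip is on the left post (top view (285,178), scene (297,228)). The blue clip is on the right post. The orange lip spans top (296..412, 176..195), and the red and olive pots stand in front at both ends. Next I'll measure these.

```bash
cat > h.py <<'E'
import cv2, numpy as np
def ray(d,uv):
    R=np.array(d["R"]);c=-R.T@np.array(d["t"])
    v=R.T@np.array([(uv[0]-d["cx"])/d["fx"],(uv[1]-d["cy"])/d["fy"],1]);return c,v/np.linalg.norm(v)
def plane(d,uv,z):
    c,v=ray(d,uv);return c+v*(z-c[2])/v[2]
def tri(*rs):
    A=sum(np.eye(3)-np.outer(v,v) for c,v in rs);b=sum((np.eye(3)-np.outer(v,v))@c for c,v in rs)
    p=np.linalg.solve(A,b);return p,[np.linalg.norm(np.cross(p-c,v)).round(4) for c,v in rs]
def blobs(img,lo,hi,amin=8):
    m=cv2.inRange(cv2.cvtColor(img,cv2.COLOR_BGR2HSV),lo,hi)
    n,_,s,c=cv2.connectedComponentsWithStats(m)
    return [(s[i].tolist(),c[i].round(1).tolist()) for i in range(1,n) if s[i][4]>=amin],m
E
python3 - <<'E'
from h import *
for n in("scene","top"):
    d=np.load(n+"0.npz");im=d["pixels"]
    print(n,"green",blobs(im,(50,120,40),(75,255,255))[0])
    print(" blue",blobs(im,(108,150,60),(125,255,255))[0])
    b,m=blobs(im,(12,200,120),(20,255,255),60);print(" orange",b)
    for s,c in b:
        mm=np.zeros_like(m);x,y,w,h,_=s;mm[y:y+h,x:x+w]=m[y:y+h,x:x+w]
        r=cv2.minAreaRect(cv2.findNonZero(mm));print(cv2.boxPoints(r).round(1).tolist())
    # crops
ds=np.load("scene0.npz");dt=np.load("top0.npz")
a=cv2.resize(dt["pixels"][120:250,240:500],None,fx=3,fy=3,interpolation=cv2.INTER_CUBIC)
cv2.imwrite("pics/tc.png",a[:390,:780])
E
```

```text
scene green [([301, 216, 8, 17, 54], [305.4, 225.6]), ([287, 219, 3, 4, 8], [288.0, 220.6]), ([288, 224, 4, 11, 19], [289.2, 229.0])]
 blue []
 orange []
top green [([278, 172, 15, 8, 58], [285.3, 176.4])]
 blue [([421, 176, 16, 8, 51], [427.4, 180.6])]
 orange [([296, 177, 115, 18, 1448], [353.0, 185.6])]
[[295.5, 189.39999389648438], [296.1000061035156, 176.5], [410.20001220703125, 181.8000030517578], [409.6000061035156, 194.6999969482422]]
```

View pics/tc.png

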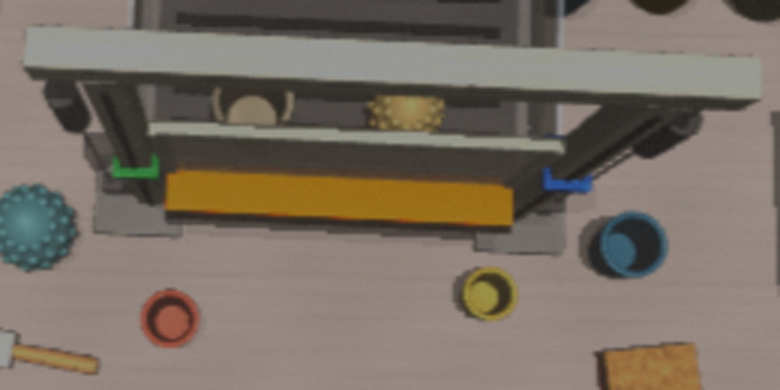

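Run:
```python
from h import *
from workcell import bot
from scipy.optimize import brentq
from scipy.spatial.transform import Rotation as Ro
d=np.load("top0.npz");s=np.load("scene0.npz")
L=(240+166/3-.3,120+215/3-.3);Rr=(240+513/3-.3,120+227/3-.3)
f=lambda z:np.linalg.norm(plane(d,L,z)-plane(d,Rr,z))-.35
z=brentq(f,0,.5);print("z",z)
for z in(.157,z): 
    l,r=plane(d,L,z),plane(d,Rr,z);u=(l-r)/np.linalg.norm(l-r);print(l.round(3),r.round(3),((l+r)/2).round(3),"yaw",np.arctan2(-u[0],u[1]))
yaw=np.arctan2(-u[0],u[1])
g=tri(ray(d,(285.3,177)),ray(s,(298,228)));print("green",g)
for n,uv,z in(("red",(240+170/3,120+318/3),.065),("olive",(240+489/3,120+294/3),.055),("pblue",(240+633/3,120+245/3),.075)):print(n,plane(d,uv,z).round(3))
for z in (.2,.25,.3):print(z,plane(d,(285.3,177),z).round(3),plane(d,(427.4,181.5),z).round(3))
m=(l+r)/2;fx=np.array([np.cos(yaw),np.sin(yaw),0])
for tilt in(0,10,20,30,40):
    t=np.radians(tilt)
    zt=fx*np.cos(t)+np.array([0,0,np.sin(t)])
    for sg in(1,-1):
        xt=sg*np.array([-np.sin(yaw),np.cos(yaw),0]);Rm=np.c_[xt,np.cross(zt,xt),zt]
        rv=Ro.from_matrix(Rm).as_rotvec()
        for back,h in((-.15,.12),(-.15,.22),(0.015,.12),(0.015,.15),(.015,.2),(.015,.3)):
            p=m+fx*back;p[2]=h;q=bot.inverse_kinematics(p,rv);print(tilt,sg,back,h,None if q is None else np.round(q,2))
```

```text
z 0.15428431064979872
[0.624 0.075 0.157] [ 0.618 -0.274  0.157] [ 0.621 -0.099  0.157] yaw -0.01719929788234233
[0.625 0.075 0.154] [ 0.619 -0.275  0.154] [ 0.622 -0.1    0.154] yaw -0.017199297882342146
green (array([0.66707406, 0.10001465, 0.19427529]), [np.float64(0.0066), np.float64(0.0066)])
red [0.526 0.073 0.065]
olive [ 0.559 -0.271  0.055]
pblue [ 0.613 -0.421  0.075]
0.2 [0.66  0.102 0.2  ] [ 0.654 -0.313  0.2  ]
0.25 [0.65  0.098 0.25 ] [ 0.644 -0.3    0.25 ]
0.3 [0.641 0.093 0.3  ] [ 0.635 -0.286  0.3  ]
0 1 -0.15 0.12 [-1.3   0.49  2.66  1.86  1.57  1.56]
0 1 -0.15 0.22 None
0 1 0.015 0.12 [-0.66  0.54  2.3   2.47  1.33  1.76]
0 1 0.015 0.15 [-0.66  0.42  2.34  2.46  1.27  1.81]
0 1 0.015 0.2 [-0.66  0.23  2.39  2.42  1.16  1.91]
0 1 0.015 0.3 [-0.66 -0.13  2.43  2.29  0.93  2.17]
0 -1 -0.15 0.12 [-1.3   0.49  2.66  1.86  1.57 -1.58]
0 -1 -0.15 0.22 None
0 -1 0.015 0.12 [-0.66  0.54  2.3   2.47  1.33 -1.38]
0 -1 0.015 0.15 [-0.66  0.42  2.34  2.46  1.27 -1.33]
0 -1 0.015 0.2 [-0.66  0.23  2.39  2.42  1.16 -1.24]
0 -1 0.015 0.3 [-0.66 -0.13  2.43  2.29  0.93 -0.97]
10 1 
[... 1828 characters left out ...]
-1 0.015 0.3 [-0.59  0.51  2.22  2.65  1.74 -1.35]
40 1 -0.15 0.12 [-0.91  1.28  2.08  2.08  2.39  1.33]
40 1 -0.15 0.22 [-0.91  0.94  2.3   2.18  2.33  1.46]
40 1 0.015 0.12 [-0.54  1.21  1.8   2.66  2.15  1.65]
40 1 0.015 0.15 [-0.54  1.13  1.85  2.67  2.13  1.66]
40 1 0.015 0.2 [-0.54  0.99  1.94  2.68  2.08  1.69]
40 1 0.015 0.3 [-0.54  0.69  2.09  2.71  1.95  1.76]
40 -1 -0.15 0.12 [-0.91  1.28  2.08  2.08  2.39 -1.82]
40 -1 -0.15 0.22 [-0.91  0.94  2.3   2.18  2.33 -1.68]
40 -1 0.015 0.12 [-0.54  1.21  1.8   2.66  2.15 -1.49]
40 -1 0.015 0.15 [-0.54  1.13  1.85  2.67  2.13 -1.48]
40 -1 0.015 0.2 [-0.54  0.99  1.94  2.68  2.08 -1.45]
40 -1 0.015 0.3 [-0.54  0.69  2.09  2.71  1.95 -1.38]
```

```bash
cat >> h.py <<'E'
from scipy.spatial.transform import Rotation as Ro
YAW=-.017
FX=np.array([np.cos(YAW),np.sin(YAW),0]);LY=np.array([-np.sin(YAW),np.cos(YAW),0])
def rot(tilt,sg,yaw=YAW):
    t=np.radians(tilt);zt=np.array([np.cos(yaw)*np.cos(t),np.sin(yaw)*np.cos(t),np.sin(t)])
    xt=sg*np.array([-np.sin(yaw),np.cos(yaw),0]);return Ro.from_matrix(np.c_[xt,np.cross(zt,xt),zt]).as_rotvec()
E
python3 - <<'E'
from h import *
from workcell import bot
d=bot.read_camera("wrist");R=np.array(d["R"]);c=-R.T@np.array(d["t"])
T=Ro.from_rotvec(bot.current_tool_rot()).as_matrix()
print("cam in tool",T.T@(c-bot.current_ee_pos()),"axis",(T.T@R.T).round(2).tolist(),d["fx"],"toolx",T[:,0].round(2),"tooly",T[:,1].round(2))
for sg in(1,-1):
  for p,t in(((.35,-.3,.25),-50),((.40,-.2,.25),-45),((.45,-.12,.2),-20),((.40,-.1,.2),-20),((.45,-.1,.13),8),((.47,-.1,.13),8),((.55,-.1,.118),8),((.64,-.1,.118),8),((.64,-.1,.2),8),((.64,-.1,.33),8)):
    q=bot.inverse_kinematics(np.array(p),rot(t,sg));print(sg,p,t,None if q is None else np.round(q,2))
E
```

```text
cam in tool [ 0.00142342 -0.07404103 -0.16975641] axis [[1.0, 0.0, -0.0], [-0.0, 0.96, 0.26], [0.0, -0.26, 0.96]] 347.51292911125927 toolx [ 0.41 -0.91 -0.  ] tooly [-0.91 -0.41 -0.  ]
1 (0.35, -0.3, 0.25) -50 None
1 (0.4, -0.2, 0.25) -45 None
1 (0.45, -0.12, 0.2) -20 None
1 (0.4, -0.1, 0.2) -20 None
1 (0.45, -0.1, 0.13) 8 [-1.46  0.73  2.61  1.67  1.73  1.37]
1 (0.47, -0.1, 0.13) 8 [-1.3   0.7   2.58  1.84  1.75  1.44]
1 (0.55, -0.1, 0.118) 8 [-0.89  0.7   2.41  2.27  1.69  1.6 ]
1 (0.64, -0.1, 0.118) 8 [-0.65  0.71  2.22  2.51  1.54  1.69]
1 (0.64, -0.1, 0.2) 8 [-0.65  0.41  2.33  2.5   1.39  1.81]
1 (0.64, -0.1, 0.33) 8 [-0.65 -0.06  2.41  2.41  1.08  2.07]
-1 (0.35, -0.3, 0.25) -50 [-1.49 -0.54  2.27  0.71  1.38 -0.04]
-1 (0.4, -0.2, 0.25) -45 [-1.33 -0.82  2.46  0.78  1.34  0.14]
-1 (0.45, -0.12, 0.2) -20 None
-1 (0.4, -0.1, 0.2) -20 None
-1 (0.45, -0.1, 0.13) 8 [-1.46  0.73  2.61  1.67  1.73 -1.77]
-1 (0.47, -0.1, 0.13) 8 [-1.3   0.7   2.58  1.84  1.75 -1.7 ]
-1 (0.55, -0.1, 0.118) 8 [-0.89  0.7   2.41  2.27  1.69 -1.54]
-1 (0.64, -0.1, 0.118) 8 [-0.65  0.71  2.22  2.51  1.54 -1.45]
-1 (0.64, -0.1, 0.2) 8 [-0.65  0.41  2.33  2.5   1.39 -1.33]
-1 (0.64, -0.1, 0.33) 8 [-0.65 -0.06  2.41  2.41  1.08 -1.07]
```

Run:
```python
from h import *
from workcell import bot
from scipy.spatial.transform import Slerp
p0=np.array(bot.current_ee_pos());r0=Ro.from_rotvec(bot.current_tool_rot())
for pe in((.57,-.1,.33),(.57,-.1,.27),(.60,-.1,.30),(.60,-.1,.118)):
  for tl in (2,-30):
    S=Slerp([0,1],Ro.concatenate([r0,Ro.from_rotvec(rot(tl,-1))]))
    out=[]
    for s in np.linspace(0,1,9):
        p=p0+(np.array(pe)-p0)*s+np.array([0,0,.1])*np.sin(np.pi*s)
        q=bot.inverse_kinematics(p,S(s).as_rotvec());out.append(None if q is None else np.round(q,2).tolist())
    print(pe,tl,*out,sep="\n ")
```

```text
(0.57, -0.1, 0.33)
 2
 [-1.36, 0.16, 1.6, 0.0, 1.39, -0.21]
 [-1.38, 0.01, 1.67, 0.2, 1.47, -0.21]
 [-1.4, -0.14, 1.75, 0.4, 1.53, -0.19]
 [-1.42, -0.28, 1.86, 0.61, 1.55, -0.15]
 [-1.42, -0.42, 2.01, 0.81, 1.54, -0.12]
 [-1.39, -0.57, 2.19, 1.01, 1.47, -0.09]
 [-1.3, -0.69, 2.38, 1.23, 1.33, -0.11]
 [-1.12, -0.71, 2.55, 1.52, 1.12, -0.26]
 [-0.83, -0.46, 2.61, 2.08, 0.98, -0.75]
(0.57, -0.1, 0.33)
 -30
 [-1.36, 0.16, 1.6, 0.0, 1.39, -0.21]
 [-1.34, 0.02, 1.65, 0.13, 1.47, -0.15]
 [-1.31, -0.11, 1.7, 0.26, 1.53, -0.08]
 [-1.28, -0.23, 1.76, 0.39, 1.55, 0.02]
 [-1.23, -0.35, 1.85, 0.51, 1.52, 0.12]
 [-1.16, -0.46, 1.96, 0.62, 1.43, 0.22]
 [-1.06, -0.56, 2.09, 0.72, 1.28, 0.31]
 [-0.91, -0.63, 2.22, 0.82, 1.06, 0.37]
 [-0.72, -0.62, 2.34, 0.95, 0.76, 0.38]
(0.57, -0.1, 0.27)
 2
 [-1.36, 0.16, 1.6, 0.0, 1.39, -0.21]
 [-1.38, 0.01, 1.68, 0.2, 1.45, -0.22]
 [-1.4, -0.13, 1.77, 0.4, 1.5, -0.2]
 [-1.42, -0.27, 1.9, 0.61, 1.52, -0.18]
 [-1.42, -0.41, 2.06, 0.81, 1.49, -0.16]
 [-1.39, -0.54, 2.24, 1.02, 1.42, -0.17]
 [-1.3, -0.64, 2.44, 1.25, 1.29, -0.23]
 [-1.12, -0.58, 2.6, 1.6, 1.12, -0.46
[... 1231 characters left out ...]
]
 [-1.37, 0.03, 1.7, 0.2, 1.42, -0.22]
 [-1.39, -0.1, 1.82, 0.41, 1.43, -0.22]
 [-1.39, -0.22, 1.97, 0.62, 1.4, -0.23]
 [-1.38, -0.33, 2.15, 0.83, 1.34, -0.26]
 [-1.33, -0.38, 2.33, 1.08, 1.25, -0.36]
 [-1.22, -0.3, 2.49, 1.42, 1.13, -0.6]
 [-1.03, 0.05, 2.52, 1.93, 1.16, -1.07]
 [-0.75, 0.56, 2.37, 2.4, 1.45, -1.43]
(0.6, -0.1, 0.118)
 -30
 [-1.36, 0.16, 1.6, 0.0, 1.39, -0.21]
 [-1.33, 0.04, 1.68, 0.13, 1.42, -0.15]
 [-1.3, -0.07, 1.77, 0.26, 1.42, -0.09]
 [-1.26, -0.18, 1.87, 0.4, 1.39, -0.02]
 [-1.2, -0.28, 2.0, 0.53, 1.31, 0.04]
 [-1.12, -0.35, 2.14, 0.67, 1.17, 0.08]
 [-1.0, -0.37, 2.28, 0.84, 0.97, 0.06]
 [-0.85, -0.28, 2.39, 1.16, 0.72, -0.13]
 [-0.65, -0.04, 2.41, 1.85, 0.57, -0.68]
```

Run:
```python
from h import *
from workcell import bot
bot.set_gripper(0.0,5)
bot.line_to([.237,-.524,.30],max_speed=.2)
bot.line_to([.57,-.1,.30],rot=rot(2,-1),max_speed=.13)
print(bot.current_clock(),bot.current_ee_pos(),bot.current_joints(),bot.current_contact_force())
d=bot.read_camera("wrist");np.savez("w1.npz",**d);cv2.imwrite("pics/w1.png",d["pixels"])
print(blobs(d["pixels"],(45,100,30),(80,255,255),15)[0])
print(blobs(d["pixels"],(5,180,80),(22,255,255),200)[0])
```

```text
6.3667 [ 0.56998445 -0.10024107  0.30022758] [-0.83285203 -0.33465617  2.61239698  2.14597425  1.04945311 -0.87863655] [-0.43351599  0.12848048 -0.29310988]
[([34, 285, 70, 29, 1282], [69.3, 300.8])]
[([91, 361, 82, 39, 636], [135.5, 387.8]), ([305, 361, 29, 39, 238], [317.2, 381.7])]
```

View pics/w1.png

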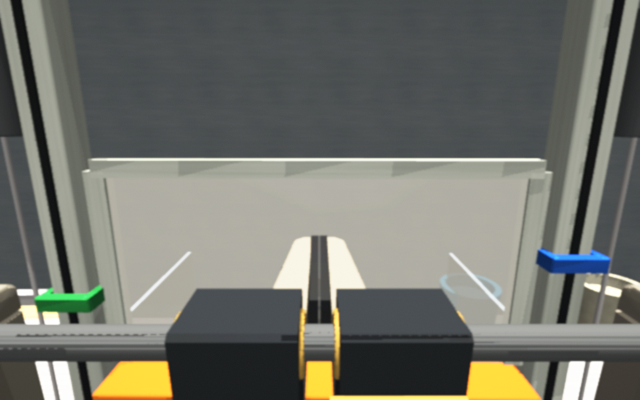

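The wrist view shows the green clip on the left post at about (69,300) and blue at (573,262). The lip is below, behind the gripper body. I'll lower the arm and measure the marker at near camera height.

Run:
```python
from h import *
from workcell import bot
bot.line_to([.57,-.1,.115],max_speed=.15)
print(bot.current_clock(),bot.current_ee_pos(),bot.current_contact_force())
d=bot.read_camera("wrist");np.savez("w2.npz",**d);cv2.imwrite("pics/w2.png",d["pixels"])
b,m=blobs(d["pixels"],(45,100,30),(80,255,255),15);print(b)
print(blobs(d["pixels"],(5,180,80),(22,255,255),200)[0])
s=b[0][0];hs=cv2.cvtColor(d["pixels"],cv2.COLOR_BGR2HSV)
for n in("w1","w2"):
  dd=np.load(n+".npz");bb,mm=blobs(dd["pixels"],(45,100,30),(80,255,255),100);x,y,w,h,_=bb[0][0];c=int(x+w*.45)
  V=cv2.cvtColor(dd["pixels"],cv2.COLOR_BGR2HSV)[...,2]
  print(n,y,V[y-1:y+h+1,c],"rows:",[(r,*(np.nonzero(mm[r])[0][[0,-1]])) for r in range(y,y+h,2)])
```

```text
7.8 [ 0.570136   -0.10016658  0.11556657] [-0.59930376 -0.86649677 -0.73783681]
[([0, 44, 68, 25, 1358], [31.6, 56.1])]
[([50, 152, 533, 17, 7850], [317.7, 160.2])]
w1 285 [ 19  20  19  21  22  26  28  32  58 148 227 241 241 241 239 214 148 104
 103 108 108 108 108 105 105 103 102 103 115 133 141] rows: [(285, np.int64(98), np.int64(98)), (287, np.int64(50), np.int64(101)), (289, np.int64(48), np.int64(102)), (291, np.int64(47), np.int64(102)), (293, np.int64(44), np.int64(102)), (295, np.int64(38), np.int64(102)), (297, np.int64(35), np.int64(103)), (299, np.int64(34), np.int64(103)), (301, np.int64(35), np.int64(101)), (303, np.int64(36), np.int64(100)), (305, np.int64(37), np.int64(97)), (307, np.int64(37), np.int64(95)), (309, np.int64(38), np.int64(92)), (311, np.int64(39), np.int64(90)), (313, np.int64(70), np.int64(75))]
w2 44 [101 112 124 106  87  83  83  85  83  82  81  82  81  80  78  79  79  78
  77  74  66  55  43  32  19  13  12] rows: [(44, np.int64(20), np.int64(28)), (46, np.int64(0), np.int64(46)), (48, np.int64(0), np.int64(53)), (50, np.int64(0), np.int64(60)), (52, np.int64(0), np.int64(65)), (54, np.int64(0), np.int64(65)), (56, np.int64(0), np.int64(65)), (58, np.int64(0), np.int64(66)), (60, np.int64(0), np.int64(66)), (62, np.int64(0), np.int64(66)), (64, np.int64(0), np.int64(67)), (66, np.int64(0), np.int64(67)), (68, np.int64(62), np.int64(65))]
```

View pics/w2.png

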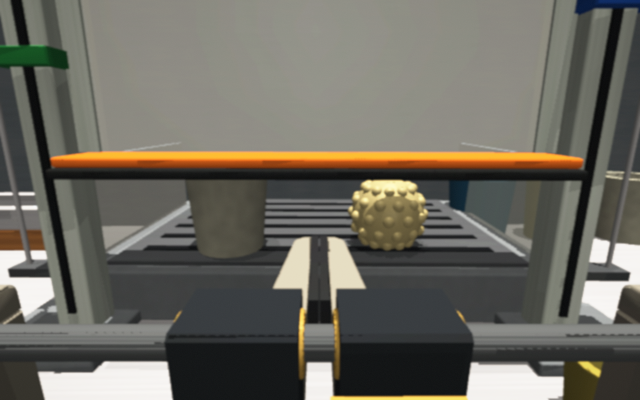

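Run:
```python
from h import *
a=np.load("w1.npz")["pixels"][275:325,20:120];b=np.load("w2.npz")["pixels"][32:82,0:100]
cv2.imwrite("pics/cc.png",np.hstack([cv2.resize(x,None,fx=4,fy=8 if 0 else 4,interpolation=cv2.INTER_NEAREST) for x in(a,b)]))
```

```text
(no output)
```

View pics/cc.png

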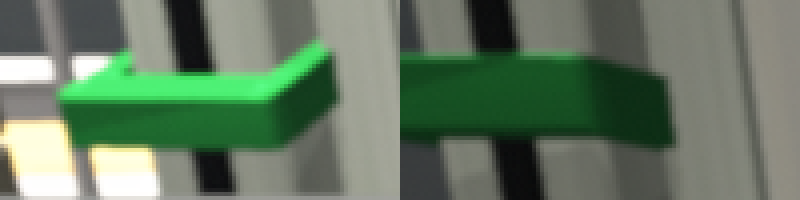

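Run:
```python
from h import *
a=np.load("w1.npz");b=np.load("w2.npz");t=np.load("top0.npz")
for u,v in(((87.5,300),(45,46)),((89.5,311.8),(48,65.7))):
    print(tri(ray(a,u),ray(b,v)))
c,_=ray(b,(0,0));print("cam",c)
im=b["pixels"];print(im[148:185,318].tolist())
for n,r in(("w2 bound",168.5),("rub bot",179)):
    c,v=ray(b,(318,r));
    for x in(.622,.63):print(n,x,(c+v*(x-c[0])/v[0]).round(4))
```

```text
(array([0.6480862 , 0.07812657, 0.23140535]), [np.float64(0.0), np.float64(0.0)])
(array([0.65076969, 0.08011326, 0.21954196]), [np.float64(0.0001), np.float64(0.0001)])
cam [ 0.39783623 -0.09860669  0.18355747]
[[135, 145, 144], [135, 144, 144], [134, 146, 151], [122, 156, 195], [93, 177, 244], [64, 189, 253], [50, 190, 253], [49, 190, 253], [50, 190, 253], [49, 187, 253], [45, 173, 253], [39, 147, 251], [33, 117, 239], [26, 93, 208], [24, 83, 185], [21, 76, 171], [19, 69, 159], [19, 64, 148], [17, 58, 134], [17, 50, 112], [27, 41, 71], [40, 43, 48], [40, 42, 41], [36, 37, 37], [27, 28, 28], [23, 23, 22], [21, 20, 21], [19, 19, 17], [18, 18, 18], [18, 18, 17], [17, 17, 16], [26, 26, 25], [47, 46, 43], [59, 58, 54], [62, 61, 58], [64, 62, 60], [64, 63, 60]]
w2 bound 0.622 [ 0.622  -0.1019  0.1534]
w2 bound 0.63 [ 0.63   -0.102   0.1523]
rub bot 0.622 [ 0.622  -0.1019  0.1465]
rub bot 0.63 [ 0.63   -0.102   0.1452]
```

Marker mid measures z ≈ 0.2255, and its 11.9 mm span matches the stated 12 mm. The lip is at about 0.152, with its front edge at x ≈ 0.622. Next, insert under the lip, find contact and push up most of the way.

Run:
```python
from h import *
from workcell import bot
bot.line_to([.645,-.1013,.115],max_speed=.08)
bot.hold(.2);f0=np.array(bot.current_contact_force());print(bot.current_clock(),f0,bot.current_ee_pos())
z=.122;zc=None
while z<.16:
    bot.line_to([.645,-.1013,z],max_speed=.03)
    f=np.array(bot.current_contact_force())-f0
    if abs(f[2])>2: zc=bot.current_ee_pos()[2];break
    z+=.002
print("contact",zc,z,f,bot.current_clock())
if zc:
    bot.line_to([.645,-.1013,z+.055],max_speed=.03);bot.hold(.2)
    print(bot.current_clock(),bot.current_ee_pos(),np.array(bot.current_contact_force())-f0)
d=bot.read_camera("wrist");np.savez("w3.npz",**d);cv2.imwrite("pics/w3.png",d["pixels"])
```

```text
9.1417 [ 0.30553187  0.23422614 -0.1663615 ] [ 0.64468439 -0.10145511  0.11481237]
contact 0.13740906132400013 0.138 [ 0.42099097 -0.68683538 -3.11449405] 11.525
13.7083 [ 0.64500926 -0.10128241  0.19300224] [-2.82548588  0.1317909  -1.85256177]
```

View pics/w3.png

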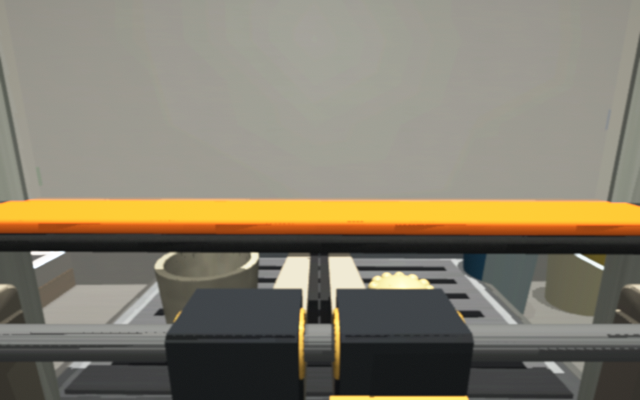

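Run:
```python
from h import *
from workcell import bot
def lip(d):
    im=d["pixels"].astype(int)
    z=[]
    for col in(150,200,450,500):
        r=im[:,col,2]-im[:,col,0]; o=np.nonzero(r>50)[0]; o=o[o<260]
        c,v=ray(d,(col,o.max()+.8));z.append((c+v*(.622-c[0])/v[0])[2])
    return np.round(z,4)
print("w2",lip(np.load("w2.npz")),"w3",lip(np.load("w3.npz")))
bot.line_to([.645,-.1013,.211],max_speed=.03);bot.hold(.2)
print(bot.current_clock(),bot.current_ee_pos(),bot.current_contact_force())
d=bot.read_camera("wrist");print("w4",lip(d));np.savez("w4.npz",**d)
```

```text
w2 [0.154  0.1539 0.153  0.153 ] w3 [0.2118 0.2117 0.2105 0.2104]
14.7083 [ 0.64537859 -0.10146285  0.2118687 ] [ 0.58194054  0.23465146 -0.24051541]
w4 [0.2311 0.2305 0.23   0.2294]
```

Run:
```python
from h import *
from workcell import bot
bot.line_to([.645,-.1013,.196],max_speed=.05)
bot.line_to([.56,-.1,.196],max_speed=.1)
bot.line_to([.56,-.1,.15],max_speed=.1)
bot.hold(.2);print(bot.current_clock(),bot.current_contact_force())
d=bot.read_camera("wrist");np.savez("w5.npz",**d);cv2.imwrite("pics/w5.png",d["pixels"])
c,_=ray(d,(0,0));print("cam",c)
t=bot.read_camera("top");cv2.imwrite("pics/top5.png",t["pixels"]);s=bot.read_camera("scene");cv2.imwrite("pics/s5.png",s["pixels"])
```

```text
17.0167 [ 0.57881491  0.5354501  -0.01779914]
cam [ 0.38786958 -0.09853846  0.21872509]
```

View pics/w5.png

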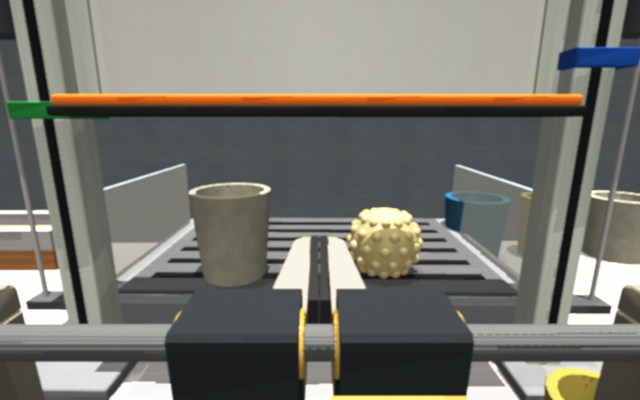

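View pics/top5.png

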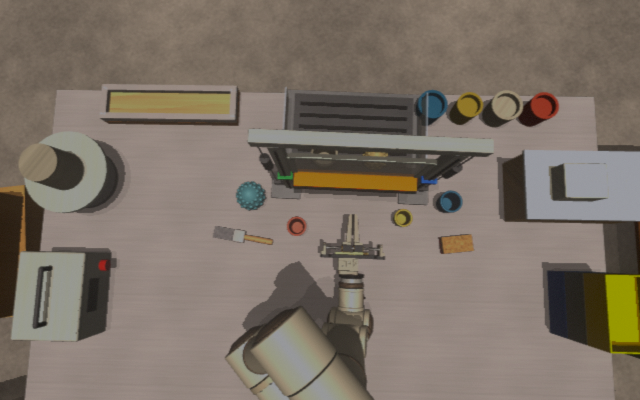

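Run:
```python
from h import *
d=np.load("w5.npz");im=d["pixels"].astype(int)
g=im[:,:,1]-im[:,:,2]
for col in(20,30,40):
    o=np.nonzero(g[80:130,col]>45)[0]+80;c,v=ray(d,(col,(o.min()+o.max())/2));print("green",o.min(),o.max(),(c+v*(.649-c[0])/v[0]).round(4))
for col in(70,100,320,500):
    r=im[:,col,2]-im[:,col,0];o=np.nonzero(r[80:130]>50)[0]+80
    c,v=ray(d,(col,o.max()+.8));print("lip",o.min(),o.max(),(c+v*(.622-c[0])/v[0]).round(4))
```

```text
green 101 117 [0.649  0.1111 0.2266]
green 101 117 [0.649  0.1041 0.2267]
green 101 117 [0.649  0.097  0.2267]
lip 93 104 [0.622  0.0573 0.2285]
lip 93 104 [0.622  0.0382 0.2285]
lip 93 104 [ 0.622  -0.1032  0.2288]
lip 93 105 [ 0.622  -0.2212  0.2284]
```

Run:
```python
from h import *
from workcell import bot
a=np.load("top0.npz")["pixels"];b=bot.read_camera("top")["pixels"]
for n,lo,hi in(("sky",(85,80,50),(102,255,255)),("red/brush",(0,120,80),(8,255,255)),("yellow",(22,120,60),(32,255,255)),("cork",(9,120,80),(18,255,255))):
    f=lambda i:[c for s,c in blobs(i[155:260,200:500],lo,hi,25)[0]]
    print(n,f(a),f(b))
bot.hold(.3);print(bot.current_clock(),bot.current_contact_force());bot.job_done()
```

```text
sky [[48.6, 38.6], [248.4, 46.8]] [[48.3, 38.6], [248.4, 46.9]]
red/brush [[96.5, 71.3]] [[96.5, 71.4]]
yellow [[201.7, 62.8]] [[201.8, 62.6]]
cork [[144.9, 23.2], [58.4, 82.7], [256.7, 88.6], [57.3, 85.8]] [[152.0, 18.6], [58.9, 82.7], [256.6, 88.6], [57.3, 85.8]]
17.5167 [ 0.06154721 -0.45733658  0.41977737]
the job is handed in; nothing more can be done
```

I pushed the window up from beneath its lip with the closed fingertips, at about 0.03 m/s, until the lip was level with the green marker on the left post. I then lowered the fingers clear, backed away and handed the job in at 17.5 s of the 40 s allowed.

- **Height:** after I had backed away, the wrist camera put the lip at 0.2285 m and the marker middle at 0.2267 m. That is about 2 mm high, inside the 10 mm limit.
- **Disagreement:** an earlier image, taken while still under the lip, put it about 4.5 mm high. Adding the finger travel to the stated 150 mm start height gives about 224.5 mm, 2 mm below that marker reading. Every estimate is inside the limit.
- **Pushing:** I measured 3.1 N against the lip at first contact and 1.9 N about three quarters of the way up. At the final stop the contact force was near zero, as the window had run slightly ahead of the fingers. I did not log the force at the moment the lip came level.
- **Other objects:** before-and-after top views show the pots and ball in front of and beside the station, the block and the brush unmoved, to within about 0.5 px (2 mm). The pot and ball behind the window were still standing in the last wrist view, but I did not measure their positions.
- **Robot at hand-in:** it was clear of everything, with the contact force back to its noise level.

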